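Find the weighted hand stamp at the card-making table

TASK

Lift the wooden caddy clear of the table by its handle and carry it level, with both stamps standing in it, onto the middle of the green work mat, lined up with the mat, and let go of it there. Then lift the two look-alike stamps in turn and feel which is heavier: leave the lighter one standing upright on the blue pad, and finish while holding the heavier one still and upright in the gripper, a few centimetres (3 to 18 cm) clear above the middle of the white card; do not put it down. Never tip a stamp over, and leave everything else on the table where it stands.

Things in the scene. Friction and masses are not known exactly. Their poses are not given: they have to be found in the camera images.
- caddy: open wooden caddy, 350 g: tray 80 mm (x) by 190 mm (y), walls 5 mm thick, 22 mm high, floor 5 mm thick. In its middle stands the handle, an upright blade 16 mm thick (x), 56 mm wide (y), its top 105 mm above the caddy's underside. The stamps stand on the floor either side of the blade, 63 mm from the middle along y. Origin at the centre of the underside, z up
- stamp_1: hand stamp, dark brown with red top, 40 x 40 mm, 85 mm tall, flat sides. Origin at centre of underside, z up, x and y along its sides. Both stamps look alike; one hides a brass insert (310 to 390 g in all), the other a light dummy (130 to 170 g); which is which changes from run to run. The insert has 1 to 2 mm play: let the stamp come to rest before reading its weight
- stamp_2: hand stamp, dark brown with red top, 40 x 40 mm, 85 mm tall, flat sides. Origin at centre of underside, z up, x and y along its sides. Both stamps look alike; one hides a brass insert (310 to 390 g in all), the other a light dummy (130 to 170 g); which is which changes from run to run. The insert has 1 to 2 mm play: let the stamp come to rest before reading its weight
- work_mat: green work mat fixed to the table, 180 mm (x) by 240 mm (y), 3 mm thick; origin at the centre of its underside. The caddy goes on its middle with its long side along the mat's long side (either way round)
- return_pad: blue pad fixed to the table, 90 mm (x) by 120 mm (y), 4 mm thick; origin at the centre of its underside. There is room for both stamps side by side along y
- card: blank white card with a red border, fixed to the table, 100 mm (x) by 140 mm (y), 3 mm thick; origin at the centre of its underside
- ink_tin: red ink tin, closed, 55 x 85 mm, 18 mm high, lying loose beyond the pad and card; leave it alone. Origin at the centre of its underside
- pen_cup: white cup with markers, 72 mm across, 90 mm high (markers to 142 mm); leave it alone. Origin at the centre of its underside
- glue_jar: white jar with orange cap, 56 mm across, 70 mm high; leave it alone. Origin at the centre of its underside
Things that resemble listed ones, but are neither listed nor needed, are in the scene too. Leave any orange or red look-alike of the caddy alone.

How it is judged:
By the outcome, as a careful person would: the job done as asked, in the order asked, and still so for the second after the job is handed in, while the arm keeps its last pose, push and grip.
It also fails if it takes over 72 s, if anything falls off the work surface, if the arm or the gripper's body presses on something with over 40 N, if the wrist force passes 120 N, or if a joint passes its speed limit or range.

ROBOT

A 6-joint arm with a two-finger parallel gripper is mounted at the origin on the work surface. World frame = base frame: x ahead of the robot, y to its left, z up, the work surface at z = 0. Lengths are in m, angles in rad, forces in N, time in s.
With the tool pointing down it reaches from about 0.275 to 0.725 m from the base axis. Payload 15.9 kg.
Tool frame: the origin (TCP) lies at the very end of the fingers, on their centre line; the grasp point (between the pads) lies 19 mm behind it; z points along the fingers, y is the line along which they close (so a half turn about z gives the same grasp; the last joint's range is limited). The gripper opens to 85 mm and grips with 20 to 120 N. Pads are 22 mm wide; open, the fingers measure 114 mm over their backs; the gripper's body (76 mm by 85 mm) begins 54 mm behind the grasp point. The pads swing forward as they close: fully open they stand 13 mm farther back than shut.
Start: joints at [-1.239, 0.213, -0.034, 1.323, 0, 1.571], TCP at [0.163, -0.473, 0.231] pointing down, gripper open.
Joint ranges: [-2.98, 2.98], [-0.74, 1.72], [-1.14, 1.35], [-2.1, 2.04], [-1.57, 1.44], [-3.14, 3.14]. Speed limits (rad/s): [1.89, 1.89, 2.39, 2.57, 3.14, 3.14].

INTERFACE

Orientations are given as a 3x3 rotation matrix whose columns are the frame's x, y, z axes.
In Python, from bench import read_state, snapshot, hand_in gives the robot as it stands. The module is installed in compiled form; this text tells all that it offers.
- The arm moves only by the tool step_arm, never from a script. Its argument "motion" is a list of rows, each a list of 5 numbers: the closure, from 0 (fully open) to 1 (shut), then the shift along the tool's x, y, z in m, then the turn about the tool's z in rad. In form: [[jaw, x, y, z, twist], ...]. A call has 1 to 20 rows; each row shifts and turns the commanded pose from where the row before left it, along the tool's axes as they then stand; what a row does not reach is not made up. A row lasts 1/12 s, in which the tool goes at most 41.7 mm and 7.16 degrees, less where a joint would pass 70% of its speed; a pose out of reach is approached as far as the arm can. A call with a gripper value outside its range is refused whole. The fingers move at their own pace and stop on an object; "force" is the grip in N (left out, the last holds). Time passes only in rows, so rows that do not move let the fingers close. It gives the time, the measured TCP pose, the force, the opening and the grip force at its end, in the units of the state.
- read_state(): the state, without advancing time (a new reading comes with each control period).
- snapshot(name): name is "side" or "top" or "wrist"; returns a dict with "pixels" (400x640x3 uint8, blue, green, red), "intrinsics" (3x3 intrinsics, pixels), "R" (3x3) and "t" (3): a world point X has camera coordinates R X + t. Camera axes: x right, y down, z forward; pixel columns grow to the right and rows downward; lengths in m; the calibration is good to about 2 mm. A picture is of the moment at which its call begins. There is no depth.
- hand_in(): hands the job in; it is judged then, once.
The state is a dict: "t": time; "qpos": joint angles; "joint_velocities": joint speeds; "tau": joint torques, N m; "ee_pos": TCP position; "eef_rot": TCP orientation; "force": force on the tool from outside, world axes, zero at the start; "torque": the same for the moment, N m; "grip_width": opening from 0.0 (shut) to 1.0 (fully open); "grasp_force": force on a finger pad.
Only numpy, scipy, OpenCV 4.12 (cv2) and the standard library are available. Lean on these libraries where they do the work, as an engineer would, in place of code of your own. Each camera call takes 0.05 s, during which the arm holds its last target. There are 200 camera calls.

## Working session

There is one attempt and no reset: what is moved stays moved. The work goes in short steps, Python scripts to look and compute and a tool call to move; the robot and the scene stay as the last step left them, time stands still between calls to the robot, and variables do not carry over. Pictures are saved under pics/ and viewed, at most 10 in all, crops included, and the job is handed in when it is done.

Besides the shell and the picture viewer there is one more tool, called as name(argument=value, ...) on one line, values as JSON. step_arm: Moves the arm, as the interface text tells. Its arguments: {"type":"object","properties":{"motion":{"type":"array"},"force":{"type":"number"}},"required":["motion"]}

```bash
mkdir -p pics; python3 - <<'E'
from bench import *
import cv2,numpy as np
s=read_state()
print({k:np.round(v,3).tolist() for k,v in s.items()})
for n in("top","side"):
    d=snapshot(n);cv2.imwrite(f"pics/{n}0.png",d["pixels"]);print(n,np.round(d["intrinsics"],1).tolist(),np.round(d["R"],3).tolist(),np.round(d["t"],3).tolist())
E
```

```text
{'t': 0.0, 'qpos': [-1.239, 0.213, -0.035, 1.324, 0.0, 1.571], 'joint_velocities': [0.001, -0.002, -0.001, 0.0, 0.001, -0.0], 'tau': [0.0, -68.616, 48.712, 0.017, 0.0, 0.0], 'ee_pos': [0.163, -0.472, 0.231], 'eef_rot': [[0.945, 0.326, -0.0], [0.326, -0.945, 0.001], [0.0, -0.001, -1.0]], 'force': [-0.075, 0.035, 0.264], 'torque': [0.084, -0.009, 0.046], 'grasp_force': 0.0, 'grip_width': 1.002}
top [[436.1, 0.0, 322.7], [0.0, 436.1, 193.4], [0.0, 0.0, 1.0]] [[-0.025, -1.0, 0.018], [-0.996, 0.023, -0.085], [0.085, -0.021, -0.996]] [0.029, 0.533, 0.942]
side [[379.1, 0.0, 321.6], [0.0, 379.1, 204.1], [0.0, 0.0, 1.0]] [[0.997, -0.081, -0.012], [-0.06, -0.626, -0.778], [0.056, 0.776, -0.629]] [-0.517, 0.085, 0.972]
```

View pics/top0.png

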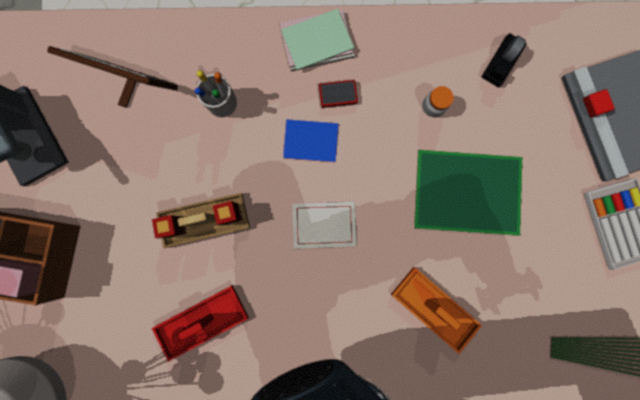

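View pics/side0.png

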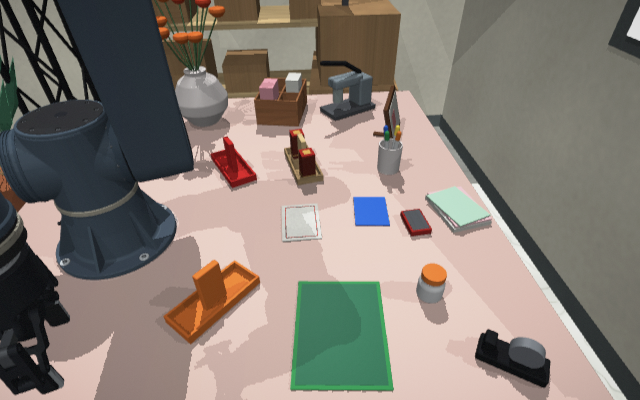

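The top view shows the caddy at about (200,220) with its stamps at (164,227) and (226,212), the mat at (469,192), the pad at (311,140) and the card at (324,225). The red (200,322) and orange (437,310) caddies are decoys. The side view agrees: caddy at (303,160), mat at (342,335).

```bash
cat > h.py <<'E'
import cv2,numpy as np
from bench import *
def ray(d,uv,z):
    p=np.linalg.inv(d["intrinsics"])@np.array([uv[0],uv[1],1.0]); R=np.array(d["R"]);c=-R.T@d["t"];v=R.T@p
    return (c+v*(z-c[2])/v[2])
def hsv(d,lo,hi,roi):
    x0,y0,x1,y1=roi; m=cv2.inRange(cv2.cvtColor(d["pixels"],cv2.COLOR_BGR2HSV),lo,hi); k=np.zeros_like(m);k[y0:y1,x0:x1]=m[y0:y1,x0:x1]; return k
def big(m,n=1):
    c,_=cv2.findContours(m,cv2.RETR_EXTERNAL,cv2.CHAIN_APPROX_NONE); return sorted(c,key=cv2.contourArea)[::-1][:n]
def rect(d,c,z):
    P=np.array([ray(d,p[0],z)[:2] for p in c],np.float32); (x,y),(w,h),a=cv2.minAreaRect(P)
    b=cv2.boxPoints(((x,y),(w,h),a)); e=b[1]-b[0] if np.hypot(*(b[1]-b[0]))>np.hypot(*(b[2]-b[1])) else b[2]-b[1]
    return np.round([x,y,max(w,h),min(w,h)],4), round(float((np.arctan2(e[1],e[0])+np.pi)%np.pi),3)
E
python3 - <<'E'
from h import *
d=snapshot("top")
print("mat",rect(d,big(hsv(d,(50,80,30),(85,255,255),(400,140,540,250)))[0],.003))
print("pad",rect(d,big(hsv(d,(100,120,60),(130,255,255),(270,110,350,170)))[0],.004))
print("card",rect(d,big(hsv(d,(0,0,60),(180,45,255),(280,195,365,255)))[0],.003))
for c in big(hsv(d,(20,120,140),(35,255,255),(140,180,260,255)),5):print("yel",rect(d,c,.09),cv2.contourArea(c))
b=d["pixels"][180:260,140:270];cv2.imwrite("pics/c1.png",cv2.resize(b,None,fx=6,fy=6,interpolation=cv2.INTER_CUBIC))
E
```

```text
mat (array([ 0.5308, -0.3149,  0.2389,  0.1785]), 1.477)
pad (array([0.657 , 0.0407, 0.1179, 0.0875]), 1.471)
card (array([0.4658, 0.0146, 0.1431, 0.1039]), 1.585)
yel (array([0.4673, 0.3455, 0.0177, 0.0119]), 2.017) 19.5
yel (array([0.4942, 0.22  , 0.0042, 0.0041]), 3.136) 2.5
yel (array([0.4904, 0.2256, 0.009 , 0.0029]), 0.238) 0.5
yel (array([0.5005, 0.226 , 0.    , 0.    ]), 0.0) 0.0
yel (array([0.4931, 0.2139, 0.002 , 0.    ]), 3.135) 0.0
```

View pics/c1.png

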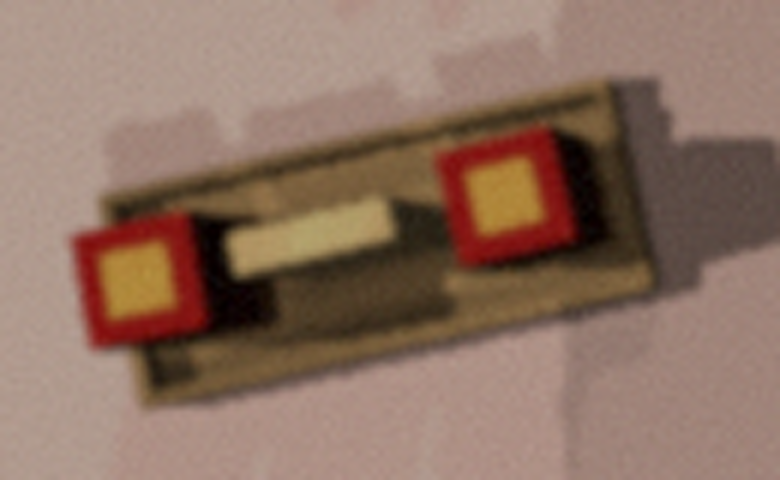

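The crop shows both stamps' red tops with yellow labels at full-frame pixels (163.2,226.7) and (224.5,212.8). The pale blade top is centred at (192,219.7).

```bash
python3 - <<'E'
from h import *
d=snapshot("top")
q=lambda u,v,z:ray(d,(140+u/6,180+v/6),z)[:2]
A=q(139,280,.09);B=q(507,197,.09);C=q(312,238,.105)
print(A,B,(A+B)/2,C,np.linalg.norm(A-B),"ang",np.arctan2(*(A-B)[::-1]))
a,b=q(228,257,.105),q(395,218,.105);print("blade ang",np.arctan2(*(a-b)[::-1]),np.linalg.norm(a-b))
t=[q(*p,.022) for p in((103,195),(608,82),(655,287),(145,405))];print("tray",np.mean(t,0),np.arctan2(*(t[0]-t[1]+t[3]-t[2])[::-1]))
E
```

```text
[0.46746784 0.34300047] [0.49251578 0.2189871 ] [0.47999181 0.28099379] [0.47974341 0.28068585] 0.1265176511526579 ang 1.7700927942503526
blade ang 1.7778419266197065 0.05652720913083083
tray [0.48043136 0.2796422 ] 1.7718165266848347
```

step_arm(motion=[[0,0.0227,-0.0254,0,0],[0,0.0227,-0.0254,0,0],[0,0.0227,-0.0254,0,0],[0,0.0227,-0.0254,0,0],[0,0.0227,-0.0254,0,0],[0,0.0227,-0.0254,0,0],[0,0.0227,-0.0254,0,0],[0,0.0227,-0.0254,0,0],[0,0.0227,-0.0254,0,0],[0,0.0227,-0.0254,0,0],[0,0.0227,-0.0254,0,0],[0,0.0227,-0.0254,0,0],[0,0.0227,-0.0254,0,0],[0,0.0227,-0.0254,0,0],[0,0.0227,-0.0254,0,0],[0,0.0227,-0.0254,0,0],[0,0.0227,-0.0254,0,0],[0,0.0227,-0.0254,0,0],[0,0.0227,-0.0254,0,0],[0,0.0227,-0.0254,0,0]])

```text
t: 1.87
ee_pos: [0.4282, 0.1534, 0.2312]
eef_rot: [[0.942, 0.335, -0.001], [0.335, -0.942, 0.004], [-0.0, -0.004, -1.0]]
force: [0.1, -0.1, 0.6]
grip_width: 1.004
grasp_force: 0.0
```

step_arm(motion=[[0,0.0227,-0.0254,0,0],[0,0.0227,-0.0254,0,0],[0,0.0227,-0.0254,0,0],[0,0.0227,-0.0254,0,0],[0,0,0,0,-0.12],[0,0,0,0,-0.12],[0,0,0,0,-0.12],[0,0,0,0,-0.12],[0,0,0,0,-0.12],[0,0,0,0,-0.12],[0,0,0,0,-0.12],[0,0,0,0,-0.12],[0,0,0,0,-0.12],[0,0,0,0,-0.12],[0,0,0,0,-0.12],[0,0,0,0,-0.12],[0,0,0,0,0],[0,0,0,0,0]])

```text
t: 3.37
ee_pos: [0.4955, 0.2312, 0.2333]
eef_rot: [[-0.272, 0.962, -0.019], [0.961, 0.273, 0.042], [0.046, -0.007, -0.999]]
force: [0.4, 0.2, -0.0]
grip_width: 0.998
grasp_force: 0.0
```

```bash
cat >> h.py <<'E'
def go(x,y,a=None):
    """tool-axis shift to (x,y); twist to tool-x angle a"""
    s=read_state();R=np.array(s["eef_rot"]);p=np.array(s["ee_pos"]);ang=np.arctan2(R[1,0],R[0,0])
    print("t",round(s["t"],2),"tcp",np.round(p,4),"ang",round(ang,3),"tilt",np.round(R[:2,2],3),"F",np.round(s["force"],2),"grip",round(s["grip_width"],3),round(s["grasp_force"],1))
    d=R.T@(np.array([x,y,p[2]])-p);print("shift",np.round(d,4),"twist",None if a is None else round((ang-a+np.pi)%(2*np.pi)-np.pi,3))
E
python3 - <<'E'
from h import *
go(.480,.281,1.771)
d=snapshot("wrist");cv2.imwrite("pics/w1.png",d["pixels"])
E
```

```text
t 3.37 tcp [0.4955 0.2312 0.2333] ang 1.847 tilt [-0.019  0.042] F [ 0.36  0.17 -0.03] grip 0.998 0.0
shift [ 0.0521 -0.0013  0.0024] twist 0.076
```

View pics/w1.png

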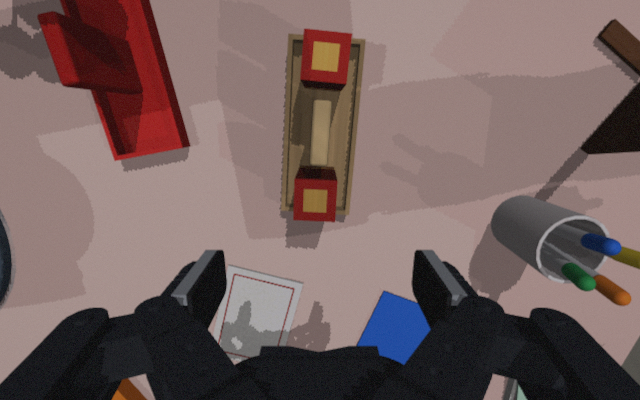

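The wrist view shows the caddy's blade at (320,130) between two stamps, still upright. The arm isn't where I commanded it, so I'm checking the joints.

step_arm(motion=[[0,0,0,0,0],[0,0,0,0,0]])

```text
t: 3.58
ee_pos: [0.4956, 0.2313, 0.2334]
eef_rot: [[-0.274, 0.962, -0.019], [0.961, 0.274, 0.042], [0.046, -0.007, -0.999]]
force: [-0.0, -0.3, -0.5]
grip_width: 1.003
grasp_force: 0.0
```

```bash
python3 - <<'E'
from h import *
go(.480,.281,1.771)
s=read_state();print(np.round(s["qpos"],3),np.round(s["joint_velocities"],3),np.round(s["tau"],1))
E
```

```text
t 3.58 tcp [0.4956 0.2313 0.2334] ang 1.848 tilt [-0.019  0.042] F [-0.   -0.29 -0.46] grip 1.003 0.0
shift [ 0.052  -0.0013  0.0024] twist 0.077
[0.41  0.311 0.099 1.359 0.046 1.703] [-0.     0.001  0.002 -0.001  0.    -0.014] [  0.  -77.6  48.8   0.    0.2   0.1]
```

step_arm(motion=[[0,0.013,0,0,0],[0,0.013,0,0,0],[0,0.013,0,0,0],[0,0.013,0,0,0],[0,0,0,0,0.038],[0,0,0,0,0.038],[0,0,0,0,0],[0,0,0,0,0]])

```text
t: 4.25
ee_pos: [0.4809, 0.282, 0.2358]
eef_rot: [[-0.204, 0.979, -0.019], [0.978, 0.205, 0.042], [0.045, -0.01, -0.999]]
force: [0.4, -0.1, -0.2]
grip_width: 1.002
grasp_force: 0.0
```

```bash
python3 - <<'E'
from h import *
go(.480,.281,1.771)
s=read_state();print(np.round(s["qpos"],3))
E
```

```text
t 4.25 tcp [0.4809 0.282  0.2358] ang 1.776 tilt [-0.019  0.042] F [ 0.44 -0.09 -0.18] grip 1.002 0.0
shift [-0.0008 -0.0011 -0.    ] twist 0.005
[0.504 0.329 0.13  1.368 0.046 1.869]
```

step_arm(motion=[[0,-0.0008,0,0.0172,0],[0,-0.0008,0,0.0172,0],[0,-0.0008,0,0.0172,0],[0,-0.0008,0,0.0172,0],[0,-0.0008,0,0.0172,0],[0,-0.0008,0,0.0172,0],[0,-0.0008,0,0.0172,0],[0,-0.0008,0,0.0172,0],[0,-0.0008,0,0.0172,0],[0,-0.0008,0,0.0172,0],[0,0,0,0,0],[0,0,0,0,0]])

```text
t: 5.25
ee_pos: [0.4791, 0.2806, 0.0634]
eef_rot: [[-0.203, 0.979, -0.02], [0.978, 0.204, 0.042], [0.045, -0.011, -0.999]]
force: [0.5, 0.3, 0.2]
grip_width: 0.999
grasp_force: 0.0
```

```bash
sed -i 's/def go(x,y,a=None):/def go(x,y,a=None,z=None):/; s/np.array(\[x,y,p\[2\]\])/np.array([x,y,p[2] if z is None else z])/' h.py; python3 - <<'E'
from h import *
go(.480,.281,1.771,.064)
print(np.round(read_state()["qpos"],3))
E
```

```text
t 5.25 tcp [0.4791 0.2806 0.0634] ang 1.775 tilt [-0.02   0.042] F [0.54 0.33 0.25] grip 0.999 0.0
shift [ 0.0002  0.001  -0.0006] twist 0.004
[ 0.504  0.41  -0.2    0.958  0.046  1.87 ]
```

step_arm(motion=[[1,0,0.001,0,0],[1,0,0,0,0],[1,0,0,0,0],[1,0,0,0,0],[1,0,0,0,0],[1,0,0,0,0],[1,0,0,0,0],[1,0,0,0,0],[1,0,0,0,0],[1,0,0,0,0],[1,0,0,0,0],[1,0,0,0,0]], force=100)

```text
t: 6.25
ee_pos: [0.4808, 0.2809, 0.064]
eef_rot: [[-0.202, 0.979, -0.018], [0.978, 0.203, 0.043], [0.045, -0.009, -0.999]]
force: [-2.3, -0.8, 6.1]
grip_width: 0.176
grasp_force: 98.2
```

step_arm(motion=[[1,0,0,-0.004,0],[1,0,0,-0.006,0],[1,0.0005,0,-0.01,0],[1,0.0005,0,-0.01,0],[1,0.0005,0,-0.01,0],[1,0.0005,0,-0.01,0],[1,0.0005,0,-0.01,0],[1,0.0005,0,-0.01,0],[1,0.0005,0,-0.01,0],[1,0.0005,0,-0.01,0],[1,0.0005,0,-0.01,0],[1,0.0005,0,-0.01,0],[1,0.0005,0,-0.006,0],[1,0,0,-0.003,0],[1,0,0,0,0],[1,0,0,0,0]])

```text
t: 7.58
ee_pos: [0.4816, 0.2811, 0.1824]
eef_rot: [[-0.202, 0.979, -0.019], [0.978, 0.203, 0.042], [0.045, -0.01, -0.999]]
force: [-0.3, 0.4, -8.6]
grip_width: 0.175
grasp_force: 97.8
```

```bash
python3 - <<'E'
from h import *
go(.531,-.315,1.477)
s=read_state();print(np.round(s["qpos"],3),np.round(s["torque"],2))
d=snapshot("side");cv2.imwrite("pics/s2.png",cv2.resize(d["pixels"][60:260,200:450],None,fx=3,fy=3))
E
```

```text
t 7.58 tcp [0.4816 0.2811 0.1824] ang 1.775 tilt [-0.019  0.042] F [-0.29  0.4  -8.56] grip 0.175 97.8
shift [-0.5932 -0.0726 -0.0261] twist 0.298
[0.502 0.341 0.012 1.238 0.046 1.869] [-0.27 -0.08  0.02]
```

View pics/s2.png

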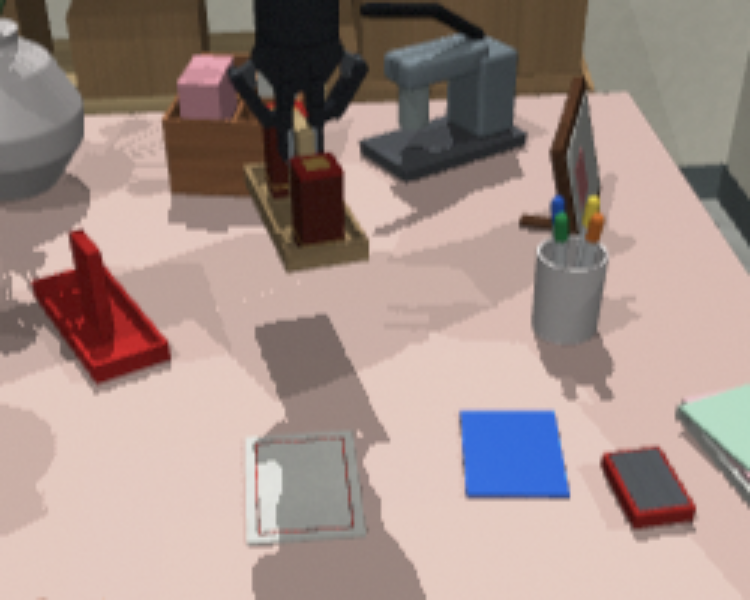

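The caddy hangs level, clear of the table, with both stamps standing in it; in the crop the front stamp is at (317,200).

step_arm(motion=[[1,-0.005,-0.0006,-0.0002,0],[1,-0.01,-0.0012,-0.0004,0],[1,-0.016,-0.002,-0.0007,0],[1,-0.016,-0.002,-0.0007,0],[1,-0.016,-0.002,-0.0007,0],[1,-0.016,-0.002,-0.0007,0],[1,-0.016,-0.002,-0.0007,0],[1,-0.016,-0.002,-0.0007,0],[1,-0.016,-0.002,-0.0007,0],[1,-0.016,-0.002,-0.0007,0],[1,-0.016,-0.002,-0.0007,0],[1,-0.016,-0.002,-0.0007,0],[1,-0.016,-0.002,-0.0007,0],[1,-0.016,-0.002,-0.0007,0],[1,-0.016,-0.002,-0.0007,0],[1,-0.016,-0.002,-0.0007,0],[1,-0.016,-0.002,-0.0007,0],[1,-0.016,-0.002,-0.0007,0],[1,-0.016,-0.002,-0.0007,0],[1,-0.016,-0.002,-0.0007,0]])

```text
t: 9.3
ee_pos: [0.5057, -0.025, 0.1824]
eef_rot: [[-0.202, 0.979, -0.019], [0.978, 0.202, 0.042], [0.045, -0.01, -0.999]]
force: [0.5, -0.5, -8.3]
grip_width: 0.175
grasp_force: 97.8
```

```bash
python3 - <<'E'
from h import *
go(.531,-.315,1.477,.182)
s=read_state();print(np.round(s["qpos"],3),np.round(s["torque"],2))
E
```

```text
t 9.3 tcp [ 0.5057 -0.025   0.1824] ang 1.774 tilt [-0.019  0.042] F [ 0.54 -0.46 -8.34] grip 0.175 97.8
shift [-0.2888 -0.0339 -0.0123] twist 0.297
[-0.075  0.26  -0.099  1.234  0.041  1.292] [-0.23 -0.01  0.03]
```

step_arm(motion=[[1,-0.016,-0.0018,-0.0007,0],[1,-0.016,-0.0018,-0.0007,0],[1,-0.016,-0.0018,-0.0007,0],[1,-0.016,-0.0018,-0.0007,0],[1,-0.016,-0.0018,-0.0007,0],[1,-0.016,-0.0018,-0.0007,0],[1,-0.016,-0.0018,-0.0007,0],[1,-0.016,-0.0018,-0.0007,0],[1,-0.016,-0.0018,-0.0007,0],[1,-0.016,-0.0018,-0.0007,0],[1,-0.016,-0.0018,-0.0007,0],[1,-0.016,-0.0018,-0.0007,0],[1,-0.016,-0.0018,-0.0007,0],[1,-0.016,-0.0018,-0.0007,0],[1,-0.016,-0.0018,-0.0007,0],[1,-0.016,-0.0018,-0.0007,0],[1,-0.01,-0.0018,-0.0005,0],[1,-0.006,-0.001,-0.0003,0],[1,-0.002,0,0,0],[1,0,0,0,0]])

```text
t: 10.97
ee_pos: [0.5308, -0.2986, 0.1823]
eef_rot: [[-0.202, 0.979, -0.019], [0.978, 0.202, 0.043], [0.046, -0.01, -0.999]]
force: [0.2, 0.7, -8.0]
grip_width: 0.172
grasp_force: 97.8
```

step_arm(motion=[[1,0,0,0,0.02],[1,0,0,0,0.04],[1,0,0,0,0.04],[1,0,0,0,0.04],[1,0,0,0,0.04],[1,0,0,0,0.04],[1,0,0,0,0.04],[1,0,0,0,0.025],[1,0,0,0,0.01],[1,0,0,0,0],[1,0,0,0,0]])

```text
t: 11.88
ee_pos: [0.5309, -0.2982, 0.1825]
eef_rot: [[0.09, 0.996, -0.019], [0.995, -0.089, 0.042], [0.04, -0.023, -0.999]]
force: [0.6, -0.7, -8.5]
grip_width: 0.173
grasp_force: 97.9
```

```bash
python3 - <<'E'
from h import *
go(.531,-.315,1.477,.182)
s=read_state();print(np.round(s["eef_rot"],3).tolist(),np.round(s["qpos"],3),np.round(s["torque"],2))
d=snapshot("top");cv2.imwrite("pics/t3.png",cv2.resize(d["pixels"][120:270,380:560],None,fx=4,fy=4,interpolation=cv2.INTER_CUBIC))
E
```

```text
t 11.88 tcp [ 0.5309 -0.2982  0.1825] ang 1.48 tilt [-0.019  0.042] F [ 0.62 -0.68 -8.46] grip 0.173 97.9
shift [-0.0167  0.0016 -0.0003] twist 0.003
[[0.09, 0.996, -0.019], [0.995, -0.089, 0.042], [0.04, -0.023, -0.999]] [-0.526  0.49   0.236  1.354  0.027  1.134] [-0.29 -0.03  0.03]
```

View pics/t3.png

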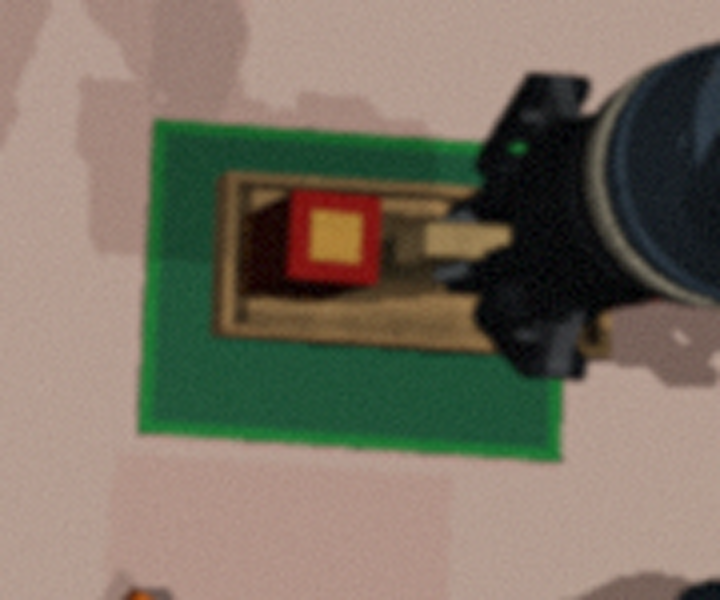

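The caddy is level and parallel to the mat at about (410,260) in the crop, needing 17 mm more along y. I'm centring and lowering it.

step_arm(motion=[[1,-0.004,0.0004,0,0],[1,-0.007,0.0006,0,0],[1,-0.005,0.0006,0,0],[1,-0.001,0,0,0],[1,-0.0004,0.0002,0.006,0],[1,-0.0004,0.0002,0.01,0],[1,-0.0004,0.0002,0.01,0],[1,-0.0004,0.0002,0.01,0],[1,-0.0004,0.0002,0.01,0],[1,-0.0004,0.0002,0.01,0],[1,-0.0004,0.0002,0.01,0],[1,-0.0004,0.0002,0.01,0],[1,-0.0004,0.0002,0.01,0],[1,-0.0004,0.0002,0.01,0],[1,-0.0004,0.0003,0.008,0],[1,0,0,0.004,0],[1,0,0,0.003,0],[1,0,0,0,0],[1,0,0,0,0]])

```text
t: 13.52
ee_pos: [0.5309, -0.3155, 0.0709]
eef_rot: [[0.091, 0.996, -0.019], [0.995, -0.09, 0.042], [0.04, -0.022, -0.999]]
force: [-0.8, -0.4, -7.8]
grip_width: 0.173
grasp_force: 97.8
```

```bash
python3 - <<'E'
from h import *
go(.531,-.315,1.477,.067)
E
```

```text
t 13.52 tcp [ 0.5309 -0.3155  0.0709] ang 1.479 tilt [-0.019  0.042] F [-0.78 -0.36 -7.79] grip 0.173 97.8
shift [0.0003 0.0001 0.0039] twist 0.002
```

step_arm(motion=[[1,0,0,0.002,0],[1,0,0,0.001,0],[1,0,0,0.0005,0],[1,0,0,0.0005,0],[1,0,0,0,0]])

```text
t: 13.93
ee_pos: [0.5309, -0.3158, 0.0676]
eef_rot: [[0.091, 0.996, -0.018], [0.995, -0.091, 0.041], [0.04, -0.021, -0.999]]
force: [-4.5, -3.1, 4.6]
grip_width: 0.178
grasp_force: 99.8
```

step_arm(motion=[[0,0,0,0,0],[0,0,0,0,0],[0,0,0,0,0],[0,0,0,0,0],[0,0,0,0,0],[0,0.0004,-0.0002,-0.01,0],[0,0.0004,-0.0002,-0.015,0],[0,0.0006,-0.0003,-0.015,0],[0,0.0006,-0.0003,-0.015,0],[0,0.0006,-0.0003,-0.015,0],[0,0.0006,-0.0003,-0.015,0],[0,0.0006,-0.0003,-0.015,0],[0,0.0006,-0.0003,-0.015,0],[0,0.0006,-0.0003,-0.015,0],[0,0.0006,-0.0003,-0.015,0],[0,0,0,0,0],[0,0,0,0,0]], force=60)

```text
t: 15.35
ee_pos: [0.5315, -0.3158, 0.2128]
eef_rot: [[0.091, 0.996, -0.017], [0.995, -0.09, 0.041], [0.04, -0.021, -0.999]]
force: [-0.9, -0.6, -0.0]
grip_width: 1.001
grasp_force: 0.0
```

```bash
python3 - <<'E'
from h import *
go(.531,-.315,1.477)
print(np.round(read_state()["qpos"],3))
d=snapshot("wrist");cv2.imwrite("pics/w3.png",d["pixels"])
for z,P in((.093,[(.537,-.2525),(.525,-.378)]),(.108,[(.531,-.3155)])):
  for p in P:
    X=d["R"]@np.array([*p,z])+d["t"];print("expect px",np.round((d["intrinsics"]@(X/X[2]))[:2]))
E
```

```text
t 15.35 tcp [ 0.5315 -0.3158  0.2128] ang 1.479 tilt [-0.017  0.041] F [-0.93 -0.62 -0.04] grip 1.001 0.0
shift [ 0.0007 -0.0006  0.    ] twist 0.002
[-0.549  0.507  0.339  1.439  0.026  1.112]
expect px [322. 119.]
expect px [321. 262.]
expect px [321. 200.]
```

View pics/w3.png

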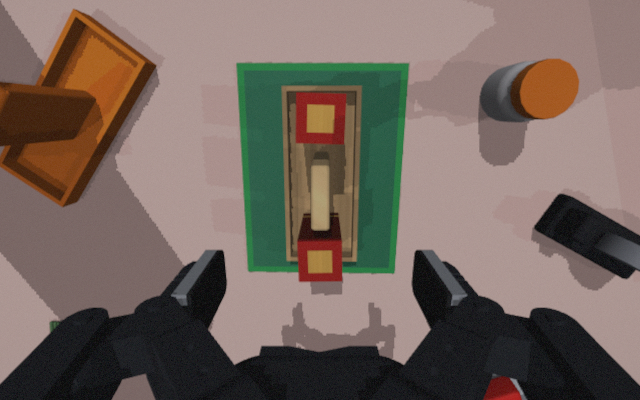

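The wrist view shows the caddy centred and squared on the mat, with stamp labels at (320,119) and (320,262), just where I predicted. I'll pick the stamp nearer the table's edge (y = -0.378) first.

step_arm(motion=[[0,-0.0125,-0.0002,-0.0005,0],[0,-0.0125,-0.0002,-0.0005,0],[0,-0.0125,-0.0002,-0.0005,0],[0,-0.0125,-0.0002,-0.0005,0],[0,-0.0125,-0.0002,-0.0004,0],[0,-0.0006,0.0003,0.015,0],[0,-0.0006,0.0003,0.015,0],[0,-0.0006,0.0003,0.015,0],[0,-0.0006,0.0003,0.015,0],[0,-0.0006,0.0003,0.015,0],[0,-0.0006,0.0003,0.015,0],[0,-0.0006,0.0003,0.015,0],[0,0,0,0,0],[0,0,0,0,0]])

```text
t: 16.57
ee_pos: [0.5236, -0.3782, 0.1059]
eef_rot: [[0.092, 0.996, -0.02], [0.995, -0.091, 0.043], [0.041, -0.024, -0.999]]
force: [0.4, 0.0, 0.1]
grip_width: 1.0
grasp_force: 0.0
```

```bash
python3 - <<'E'
from h import *
go(.525,-.378,1.477,.050)
s=read_state();print(np.round(s["torque"],2),np.round(s["eef_rot"],3)[2])
E
```

```text
t 16.57 tcp [ 0.5236 -0.3782  0.1059] ang 1.479 tilt [-0.02   0.043] F [0.4  0.03 0.05] grip 1.0 0.0
shift [-0.002   0.0028  0.0558] twist 0.002
[-0.    0.02 -0.01] [ 0.041 -0.024 -0.999]
```

Descend the rest, then close.

step_arm(motion=[[0,-0.0005,0.0007,0.014,0],[0,-0.0005,0.0007,0.014,0],[0,-0.0005,0.0007,0.014,0],[0,-0.0005,0.0007,0.013,0],[0,0,0,0,0],[1,0,0,0,0],[1,0,0,0,0],[1,0,0,0,0],[1,0,0,0,0],[1,0,0,0,0],[1,0,0,0,0],[1,0,0,0,0],[1,0,0,0,0]], force=50)

```text
t: 17.65
ee_pos: [0.5263, -0.378, 0.0526]
eef_rot: [[0.091, 0.996, -0.017], [0.995, -0.09, 0.041], [0.039, -0.021, -0.999]]
force: [-1.1, -0.2, 5.9]
grip_width: 0.465
grasp_force: 50.5
```

step_arm(motion=[[1,0,0,-0.004,0],[1,0.0004,-0.0002,-0.01,0],[1,0.0004,-0.0002,-0.01,0],[1,0.0004,-0.0002,-0.01,0],[1,0.0004,-0.0002,-0.01,0],[1,0.0004,-0.0002,-0.01,0],[1,0.0004,-0.0002,-0.01,0],[1,0.0004,-0.0002,-0.01,0],[1,0.0004,-0.0002,-0.01,0],[1,0.0004,-0.0002,-0.01,0],[1,0.0004,-0.0002,-0.01,0],[1,0.0004,-0.0002,-0.01,0],[1,0,0,-0.006,0],[1,0,0,0,0],[1,0,0,0,0],[1,0,0,0,0]])

```text
t: 18.98
ee_pos: [0.5261, -0.3779, 0.1709]
eef_rot: [[0.091, 0.996, -0.02], [0.995, -0.09, 0.043], [0.041, -0.023, -0.999]]
force: [-0.3, -0.7, -1.8]
grip_width: 0.466
grasp_force: 50.3
```

step_arm(motion=[[1,0,0,0,0],[1,0,0,0,0],[1,0,0,0,0]])

```text
t: 19.23
ee_pos: [0.5261, -0.3779, 0.1711]
eef_rot: [[0.091, 0.996, -0.019], [0.995, -0.09, 0.043], [0.041, -0.023, -0.999]]
force: [0.0, 0.2, -0.5]
grip_width: 0.465
grasp_force: 50.3
```

```bash
python3 - <<'E'
from h import *
print(np.round([read_state()["force"][2] for _ in range(3)],2))
for n in range(4): snapshot("top"); print(round(read_state()["force"][2],2))
go(.651,.041,1.471,.16); go(.531,-.315,1.471,.16)
d=snapshot("side");cv2.imwrite("pics/s4.png",cv2.resize(d["pixels"][150:400,230:480],None,fx=2.4,fy=2.4))
E
```

```text
[-0.55 -0.55 -0.55]
-1.19
-1.88
-1.48
-0.33
t 19.43 tcp [ 0.5262 -0.378   0.1714] ang 1.479 tilt [-0.019  0.042] F [ 0.45 -0.1  -0.33] grip 0.46 50.3
shift [0.4279 0.0867 0.0268] twist 0.008
t 19.43 tcp [ 0.5262 -0.378   0.1714] ang 1.479 tilt [-0.019  0.042] F [ 0.45 -0.1  -0.33] grip 0.46 50.3
shift [ 0.0627 -0.0007  0.014 ] twist 0.008
```

View pics/s4.png

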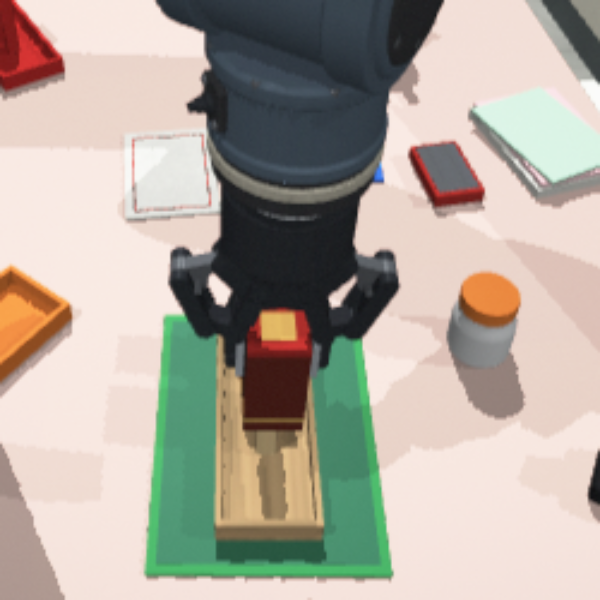

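The side view shows the stamp hanging upright at (277,380) over the caddy. It weighs about 1.2 N, so it is the light one, and I'm carrying it to the middle of the blue pad.

step_arm(motion=[[1,0.005,0.001,0.0002,0],[1,0.01,0.0022,0.0004,0],[1,0.0165,0.0036,0.0006,0],[1,0.0165,0.0036,0.0006,0],[1,0.0165,0.0036,0.0006,0],[1,0.0165,0.0036,0.0006,0],[1,0.0165,0.0036,0.0006,0],[1,0.0165,0.0036,0.0006,0],[1,0.0165,0.0036,0.0006,0],[1,0.0165,0.0036,0.0006,0],[1,0.0165,0.0036,0.0006,0],[1,0.0165,0.0036,0.0006,0],[1,0.0165,0.0036,0.0006,0],[1,0.0165,0.0036,0.0006,0],[1,0.0165,0.0036,0.0006,0],[1,0.0165,0.0036,0.0006,0],[1,0.0165,0.0036,0.0006,0],[1,0.0165,0.0036,0.0006,0],[1,0.0165,0.0036,0.0006,0],[1,0.0165,0.0036,0.0006,0]])

```text
t: 21.15
ee_pos: [0.6221, -0.0708, 0.1714]
eef_rot: [[0.09, 0.996, -0.019], [0.995, -0.089, 0.043], [0.041, -0.023, -0.999]]
force: [0.6, 0.1, -2.6]
grip_width: 0.462
grasp_force: 50.2
```

step_arm(motion=[[1,0.0165,0.0036,0.0006,0],[1,0.0165,0.0036,0.0006,0],[1,0.0165,0.0036,0.0006,0],[1,0.0165,0.0036,0.0006,0],[1,0.0165,0.0036,0.0006,0],[1,0.0165,0.0036,0.0006,0],[1,0.01,0.0022,0.0004,0],[1,0.005,0.001,0.0002,0],[1,0,0,0,0],[1,0,0,0,0]])

```text
t: 21.98
ee_pos: [0.6571, 0.0379, 0.171]
eef_rot: [[0.091, 0.996, -0.019], [0.995, -0.09, 0.042], [0.04, -0.023, -0.999]]
force: [0.6, -0.9, -0.8]
grip_width: 0.462
grasp_force: 50.4
```

```bash
python3 - <<'E'
from h import *
go(.657,.041,1.471,.05)
s=read_state();print(np.round(s["qpos"],3),np.round(s["eef_rot"],3)[2])
E
```

```text
t 21.98 tcp [0.6571 0.0379 0.171 ] ang 1.479 tilt [-0.019  0.042] F [ 0.55 -0.9  -0.79] grip 0.462 50.4
shift [-0.0018  0.0023  0.121 ] twist 0.008
[0.037 0.584 0.36  1.364 0.043 1.698] [ 0.04  -0.023 -0.999]
```

step_arm(motion=[[1,-0.0002,0.0002,0.006,0],[1,-0.0002,0.0002,0.011,0],[1,-0.0002,0.0002,0.011,0],[1,-0.0002,0.0002,0.011,0],[1,-0.0002,0.0002,0.011,0],[1,-0.0002,0.0002,0.011,0],[1,-0.0002,0.0002,0.011,0],[1,-0.0002,0.0002,0.011,0],[1,-0.0002,0.0002,0.011,0],[1,-0.0002,0.0002,0.011,0],[1,0,0.0002,0.008,0],[1,0,0,0.005,0],[1,0,0,0.002,0],[1,0,0,0,0],[1,0,0,0,0]])

```text
t: 23.23
ee_pos: [0.6572, 0.041, 0.0515]
eef_rot: [[0.091, 0.996, -0.018], [0.995, -0.09, 0.042], [0.041, -0.022, -0.999]]
force: [-0.1, -0.0, -1.6]
grip_width: 0.46
grasp_force: 50.4
```

step_arm(motion=[[1,0,0,0.001,0],[1,0,0,0.001,0],[1,0,0,0.0005,0],[1,0,0,0,0]])

```text
t: 23.57
ee_pos: [0.657, 0.0411, 0.0487]
eef_rot: [[0.091, 0.996, -0.018], [0.995, -0.09, 0.042], [0.041, -0.022, -0.999]]
force: [-0.2, 0.4, -2.2]
grip_width: 0.462
grasp_force: 50.4
```

step_arm(motion=[[1,0,0,0.0007,0],[1,0,0,0.0005,0],[1,0,0,0,0]])

```text
t: 23.82
ee_pos: [0.6571, 0.0412, 0.0485]
eef_rot: [[0.091, 0.996, -0.018], [0.995, -0.09, 0.042], [0.041, -0.022, -0.999]]
force: [-4.6, -0.6, 12.6]
grip_width: 0.463
grasp_force: 51.7
```

step_arm(motion=[[0,0,0,0,0],[0,0,0,0,0],[0,0,0,0,0],[0,0,0,0,0],[0,0,0,0,0],[0,0.0003,-0.0002,-0.008,0],[0,0.0006,-0.0003,-0.013,0],[0,0.0006,-0.0003,-0.015,0],[0,0.0006,-0.0003,-0.015,0],[0,0.0006,-0.0003,-0.015,0],[0,0.0006,-0.0003,-0.015,0],[0,0.0006,-0.0003,-0.015,0],[0,0.0006,-0.0003,-0.015,0],[0,0.0006,-0.0003,-0.015,0],[0,0,0,0,0]])

```text
t: 25.07
ee_pos: [0.6583, 0.0412, 0.1772]
eef_rot: [[0.091, 0.996, -0.014], [0.995, -0.09, 0.043], [0.041, -0.018, -0.999]]
force: [-0.1, 0.7, -0.5]
grip_width: 0.999
grasp_force: 0.0
```

step_arm(motion=[[0,-0.008,-0.0024,-0.0003,0],[0,-0.0155,-0.0048,-0.0005,0],[0,-0.0155,-0.0048,-0.0005,0],[0,-0.0155,-0.0048,-0.0005,0],[0,-0.0155,-0.0048,-0.0005,0],[0,-0.0155,-0.0048,-0.0005,0],[0,-0.0155,-0.0048,-0.0005,0],[0,-0.0155,-0.0048,-0.0005,0],[0,-0.0155,-0.0048,-0.0005,0],[0,-0.0155,-0.0048,-0.0005,0],[0,-0.0155,-0.0048,-0.0005,0],[0,-0.0155,-0.0048,-0.0005,0],[0,-0.0155,-0.0048,-0.0005,0],[0,-0.0155,-0.0048,-0.0005,0],[0,-0.0155,-0.0048,-0.0005,0],[0,-0.0155,-0.0048,-0.0005,0],[0,-0.0155,-0.0048,-0.0005,0],[0,-0.0155,-0.0048,-0.0005,0],[0,-0.0155,-0.0048,-0.0005,0],[0,-0.0155,-0.0048,-0.0005,0]])

```text
t: 26.73
ee_pos: [0.5354, -0.2534, 0.1732]
eef_rot: [[0.092, 0.996, -0.019], [0.995, -0.091, 0.042], [0.04, -0.023, -0.999]]
force: [0.5, 0.5, -0.6]
grip_width: 0.998
grasp_force: 0.0
```

step_arm(motion=[[0,0,0,0,0],[0,0,0,0,0]])

```text
t: 26.9
ee_pos: [0.5358, -0.253, 0.1732]
eef_rot: [[0.093, 0.995, -0.019], [0.995, -0.092, 0.042], [0.041, -0.023, -0.999]]
force: [0.5, 1.1, -0.1]
grip_width: 0.999
grasp_force: 0.0
```

```bash
python3 - <<'E'
from h import *
go(.537,-.2525,1.477,.050)
d=snapshot("side");cv2.imwrite("pics/s5.png",cv2.resize(d["pixels"][150:400,230:480],None,fx=2.4,fy=2.4))
E
```

```text
t 26.9 tcp [ 0.5358 -0.253   0.1732] ang 1.478 tilt [-0.019  0.042] F [ 0.51  1.06 -0.09] grip 0.999 0.0
shift [-0.0044  0.004   0.123 ] twist 0.001
```

View pics/s5.png

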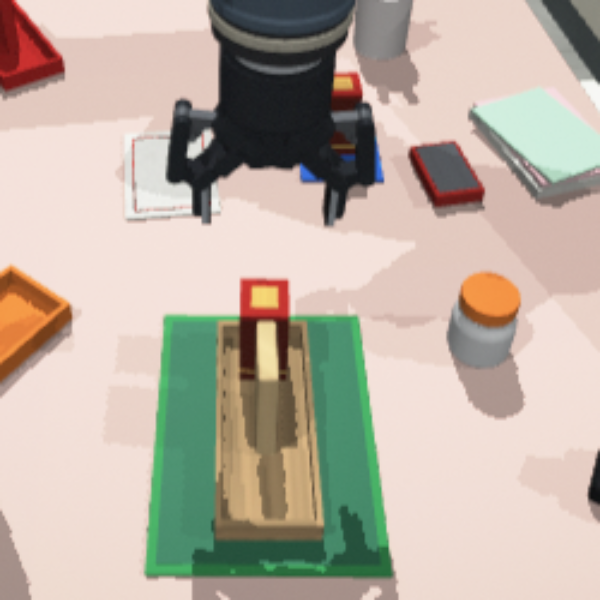

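The side view shows the light stamp upright on the pad (345,110) and the second stamp standing in the caddy (265,320). I'm descending to it.

step_arm(motion=[[0,-0.0004,0.0004,0.008,0],[0,-0.0005,0.0004,0.0145,0],[0,-0.0005,0.0004,0.0145,0],[0,-0.0005,0.0004,0.0145,0],[0,-0.0005,0.0004,0.0145,0],[0,-0.0005,0.0004,0.0145,0],[0,-0.0005,0.0004,0.0145,0],[0,-0.0005,0.0004,0.014,0],[0,-0.0005,0.0004,0.01,0],[0,-0.0004,0.0003,0.003,0],[0,0,0,0,0],[1,0,0,0,0],[1,0,0,0,0],[1,0,0,0,0],[1,0,0,0,0],[1,0,0,0,0],[1,0,0,0,0],[1,0,0,0,0],[1,0,0,0,0]], force=60)

```text
t: 28.53
ee_pos: [0.538, -0.252, 0.0517]
eef_rot: [[0.091, 0.996, -0.018], [0.995, -0.09, 0.042], [0.04, -0.022, -0.999]]
force: [-0.4, 1.5, 6.4]
grip_width: 0.461
grasp_force: 59.6
```

step_arm(motion=[[1,0,0,-0.004,0],[1,0.0004,-0.0002,-0.01,0],[1,0.0004,-0.0002,-0.01,0],[1,0.0004,-0.0002,-0.01,0],[1,0.0004,-0.0002,-0.01,0],[1,0.0004,-0.0002,-0.01,0],[1,0.0004,-0.0002,-0.01,0],[1,0.0004,-0.0002,-0.01,0],[1,0.0004,-0.0002,-0.01,0],[1,0.0004,-0.0002,-0.01,0],[1,0.0004,-0.0002,-0.01,0],[1,0.0004,-0.0002,-0.01,0],[1,0,0,-0.005,0],[1,0,0,0,0],[1,0,0,0,0],[1,0,0,0,0],[1,0,0,0,0]])

```text
t: 29.95
ee_pos: [0.5378, -0.2521, 0.1695]
eef_rot: [[0.091, 0.996, -0.02], [0.995, -0.09, 0.043], [0.041, -0.024, -0.999]]
force: [1.0, -0.1, -3.5]
grip_width: 0.46
grasp_force: 60.5
```

```bash
python3 - <<'E'
from h import *
for n in range(6): snapshot("top"); print(round(read_state()["force"][2],2))
go(.466,.0146,None,.15)
E
```

```text
-3.6
-4.61
-2.98
-3.55
-3.36
-3.19
t 30.25 tcp [ 0.5381 -0.2522  0.17  ] ang 1.479 tilt [-0.019  0.042] F [ 0.31 -0.44 -3.19] grip 0.463 60.5
shift [ 0.2581 -0.0954  0.0327] twist None
```

It weighs about 3.5 N, so this is the heavy one. I'm carrying it over the card.

step_arm(motion=[[1,0.005,-0.0018,0.0002,0],[1,0.01,-0.0037,0.0005,0],[1,0.0145,-0.0054,0.0007,0],[1,0.0145,-0.0054,0.0007,0],[1,0.0145,-0.0054,0.0007,0],[1,0.0145,-0.0054,0.0007,0],[1,0.0145,-0.0054,0.0007,0],[1,0.0145,-0.0054,0.0007,0],[1,0.0145,-0.0054,0.0007,0],[1,0.0145,-0.0054,0.0007,0],[1,0.0145,-0.0054,0.0007,0],[1,0.0145,-0.0054,0.0007,0],[1,0.0145,-0.0054,0.0007,0],[1,0.0145,-0.0054,0.0007,0],[1,0.0145,-0.0054,0.0007,0],[1,0.0145,-0.0054,0.0007,0],[1,0.0145,-0.0054,0.0007,0],[1,0.0145,-0.0054,0.0007,0],[1,0.009,-0.0033,0.0005,0],[1,0.003,-0.0011,0.0002,0]])

```text
t: 31.92
ee_pos: [0.465, 0.0162, 0.1703]
eef_rot: [[0.09, 0.996, -0.019], [0.995, -0.089, 0.043], [0.041, -0.023, -0.999]]
force: [0.4, 0.8, -3.8]
grip_width: 0.464
grasp_force: 60.7
```

step_arm(motion=[[1,-0.0002,0.0001,0.004,0],[1,-0.0003,0.0002,0.009,0],[1,-0.0003,0.0002,0.009,0],[1,-0.0003,0.0002,0.009,0],[1,-0.0003,0.0002,0.007,0],[1,-0.0001,0,0.002,0],[1,0,0,0,0],[1,0,0,0,0],[1,0,0,0,0]])

```text
t: 32.67
ee_pos: [0.4659, 0.0148, 0.1305]
eef_rot: [[0.091, 0.996, -0.018], [0.995, -0.09, 0.042], [0.041, -0.022, -0.999]]
force: [0.4, -0.8, -3.6]
grip_width: 0.463
grasp_force: 60.7
```

```bash
python3 - <<'E'
from h import *
go(.466,.0146,None,.13)
d=snapshot("side");cv2.imwrite("pics/s6.png",cv2.resize(d["pixels"][120:400,230:480],None,fx=2.1,fy=2.1))
E
```

```text
t 32.67 tcp [0.4659 0.0148 0.1305] ang 1.479 tilt [-0.018  0.042] F [ 0.44 -0.77 -3.57] grip 0.463 60.7
shift [-0.0002  0.0001  0.0005] twist None
```

View pics/s6.png

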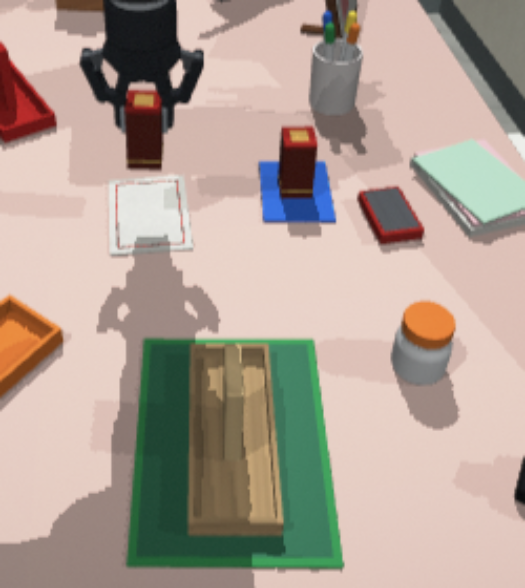

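The side view shows the heavy stamp hanging upright at (145,130) above the card, the light one standing on the pad at (298,165) and the empty caddy on the mat. I'll check the caddy's position numerically before handing in.

```bash
python3 - <<'E'
from h import *
d=snapshot("top")
m=hsv(d,(50,80,30),(85,255,255),(400,140,540,250)); c=big(m)[0]; print("mat",rect(d,c,.003))
f=np.zeros_like(m);cv2.drawContours(f,[c],-1,255,-1);f=cv2.morphologyEx(f&~m,cv2.MORPH_OPEN,np.ones((3,3)))
print("caddy",rect(d,big(f)[0],.025))
E
```

```text
mat (array([ 0.5296, -0.3264,  0.2158,  0.1787]), 1.479)Traceback (most recent call last):
  File "<stdin>", line 5, in <module>
IndexError: list index out of range
```

```bash
python3 - <<'E'
from h import *
d=snapshot("side")
roi=(280,270,410,395)
m=hsv(d,(50,80,30),(85,255,255),roi); h=cv2.convexHull(big(m)[0]); print("mat",rect(d,h,.003))
w=hsv(d,(8,50,40),(32,255,255),roi); w=cv2.morphologyEx(w,cv2.MORPH_CLOSE,np.ones((5,5)));c=big(w)[0]
print(cv2.boundingRect(c))
p=cv2.approxPolyDP(cv2.convexHull(c),3,True)[:,0];print([(q.tolist(),np.round(ray(d,q,.025)[:2],3).tolist(),np.round(ray(d,q,.003)[:2],3).tolist()) for q in p])
E
```

```text
mat (array([ 0.5295, -0.3159,  0.2377,  0.1802]), 1.478)
(320, 284, 45, 91)
[([357, 284], [0.577, -0.225], [0.581, -0.207]), ([363, 374], [0.557, -0.421], [0.56, -0.41]), ([320, 374], [0.483, -0.415], [0.483, -0.404]), ([321, 284], [0.5, -0.218], [0.501, -0.2])]
```

The caddy centre comes out at (0.530, -0.314) against the mat's (0.530, -0.316), so it is centred. Handing in.

```bash
python3 -c "
from bench import *
print(hand_in())"
```

```text
the job is handed in; nothing more can be done
None
```

The job is handed in: the caddy is centred and lined up on the mat, the lighter stamp (about 1.2 N) stands on the blue pad, and the heavier one (about 3.5 N) is held upright about 8 cm above the middle of the card, after roughly 33 s of the 72 s.

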